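Stack the spares totes, yellow ends crossed

ROBOT

A 7-joint arm with a two-finger parallel gripper is mounted at the origin on a cart in front of the work surface, level with it; the furniture and walls round the work are solid. World frame = base frame: x ahead of the robot, y to its left, z up, the work surface at z = 0. Lengths are in m, angles in rad, forces in N, time in s.
With the tool pointing down it reaches from about 0.425 to 0.875 m from the base axis. Payload 4.7 kg.
Tool frame: the origin (TCP) lies where the fingers leave the gripper's body, on its centre line; the fingertips stand 70 mm ahead of it and the grasp point (between the pads) lies 51 mm ahead of it; z points along the fingers, y is the line along which they close (so a half turn about z gives the same grasp; the last joint's range is limited). The gripper opens to 87 mm and grips with 3 to 60 N. Pads are 19 mm wide; open, the fingers measure 117 mm over their backs; the gripper's body (75 mm by 190 mm) begins 51 mm behind the grasp point.
Start: joints at [1.144, 0.321, -0.07, 1.45, 0.023, 1.371, -0.057], TCP at [0.277, -0.588, 0.292] pointing down, gripper open.
Joint ranges: [-2.86, 2.86], [-0.3, 2.09], [-1.38, 1.24], [0.06, 2.45], [-1.56, 4.7], [0.09, 2.05], [-2.69, 2.69]. Speed limits (rad/s): [2.57, 2.57, 3.14, 3.14, 3.14, 3.14, 3.14].

INTERFACE

Orientations are given as a rotation vector (axis times angle).
In Python, from bench import get_state, get_image, get_calibration, close_job gives the robot as it stands.
- The arm moves only by the tool send_rows, never from a script. Its argument "rows" is a list of rows, each an object of numbers: "hand": the finger opening in mm, from 0 to 87; "x", "y", "z": the shift along the world's x, y, z in mm; "roll": the turn about the world's z in degrees. A call has 1 to 10 rows; each row shifts and turns the commanded pose from where the row before left it; what a row does not reach is not made up. A row lasts 1/10 s, in which the tool goes at most 50 mm and 8.59 degrees, less where a joint would pass 70% of its speed; a pose out of reach is approached as far as the arm can. A call is refused whole if a number of a shift passes 50 or a number of a turn 8.59, either way. A call with a gripper value outside its range is refused whole. The fingers move at their own pace and stop on an object; "force" is the grip in N (left out, the last holds). Time passes only in rows, so rows that do not move let the fingers close. It gives the time, the measured TCP pose, the force, the opening and the grip force at its end, in the units of the state.
- get_state(): the state, without advancing time (a new reading comes with each control period).
- get_image(name): name is "scene" or "top"; returns the picture (420x560x3 uint8, blue, green, red); there is no depth.
- get_calibration(name): a dict with "mtx" (3x3 intrinsics, pixels), "world_from_camera" (4x4, takes a point from camera to world coordinates). Camera axes: x right, y down, z forward; pixel columns grow to the right and rows downward; lengths in m; the calibration is good to about 2 mm. A picture is of the moment at which its call begins. get_calibration takes no time and is no camera call.
- close_job(): hands the job in; it is judged then, once.
The state is a dict: "time": time; "joint_positions": joint angles; "qd": joint speeds; "joint_torque": joint torques, N m; "position": TCP position; "tool_rot": TCP orientation; "ft_force": force on the tool from outside, world axes, zero at the start; "torque": the same for the moment, N m; "grip_width": opening from 0.0 (shut) to 1.0 (fully open); "grip_force": force on a finger pad.
Only numpy, scipy, OpenCV 4.12 (cv2) and the standard library are available. Lean on these libraries where they do the work, as an engineer would, in place of code of your own. Each camera call takes 0.05 s, during which the arm holds its last target. There are 200 camera calls.

TASK

Stack the three spares totes where the grey thread tote stands, leaving that one in place: the blue fuse tote on the grey one, and the green peg tote, which is wanted most often, on top. Turn each so that its yellow end lies over the plain end of the tote below, so that it sits level with its feet in the saddles and does not nest on the contents. Set them down gently, keep everything inside them, and do not push or tip the bottles.

Things in the scene. Friction and masses are not known exactly. Their poses are not given: they have to be found in the camera images.
- tote_threads: Grey stack-nest tote, 150 mm long (x), 64 wide (y), 60 high, walls 3; origin under its centre, z up. Yellow rim at the +x end only. Stands level on the table at any yaw among three bottles; holds two upright spools. Vertical rim band from 36 to 60 mm up, 64 mm wide outside: grip it across the width at mid-length; pads 40 to 55 mm above the origin. Below it the walls lean in (underside 136 x 45).
- tote_fuses: Blue tote, same shape, axes and yellow +x end as the grey one; about 150 g (100 to 210) empty; holds a fuse. Starts in one of the two lanes of the sloping stand, underside flat on the 30 degree deck, yellow end uphill (x axis up the slope).
- tote_pegs: Green tote, same shape, axes and yellow +x end as the grey one; about 150 g (100 to 210) empty; holds a clothes peg. Starts in the other lane of the sloping stand, underside flat on the 30 degree deck, yellow end downhill (x axis down the slope).
- threads_mark (a point): Middle of the grey tote's yellow end, on the rim: 75 mm along +x, 60 mm up from the origin. Every tote has feet at both corners of its yellow end and mid plain end; saddles inside the rim, 8 mm below its top, mid yellow end and at both corners of the plain end.
- fuses_mark (a point): Middle of the blue tote's yellow end, on the rim: 75 mm along +x, 60 mm up from the origin. Set on another tote turned half round (x axes contrary, its yellow end over the plain end), a tote's feet drop 8 mm into the saddles: origin over origin, 52 mm higher, play about 3 mm each way.
- pegs_mark (a point): Middle of the green tote's yellow end, on the rim: 75 mm along +x, 60 mm up from the origin. Set on another tote with the yellow ends together, a tote finds no saddle: it falls through and nests 24 mm higher, or lands on the contents.
- stand: White sheet-metal stand, fixed. Its deck, 158 long x 206 wide, slopes 30 degrees, rising along stand +x (away from the robot): low edge x -165, z 22 mm; high edge x -28, z 101. Lip 13 mm at the low edge; 10 mm guides beside two lanes, centres y -57 and +57; 50 mm between the totes' rims; their tops reach 150 mm. Origin on the table under its rear edge.
- spool_blue: Wooden spool of blue thread, 28 mm across, 37 mm high, in the grey tote; origin at the centre of its underside.
- spool_white: Wooden spool of white thread, 28 mm across, 37 mm high, in the grey tote; origin at the centre of its underside.
- fuse: Cartridge fuse, 15 x 50 x 15 mm, lying in the blue tote; origin at its underside.
- peg: Turquoise clothes peg, 15 x 72 x 12 mm, lying in the green tote; origin at its underside.
- detergent: Tall blue detergent bottle, loose, 62 x 74 x 262 mm, upright behind the grey tote; origin at the centre of its underside. Bystander.
- stain_remover: Green bottle with a white cap, loose, 47 x 58 x 186 mm, upright to the right of the detergent bottle; origin at the centre of its underside. Bystander.
- soap_pump: Soap bottle with a pump, loose, 56 x 72 x 182 mm, upright to the left of the detergent bottle; origin at the centre of its underside. Bystander.

How it is judged:
On the way, in this order (a step that is already met when the one before it is completed fails the run):
1. the blue fuse tote stands stacked on the grey tote, let go (x of tote_fuses in the frame of tote_threads between -0.005 and 0.005 m and y of tote_fuses in the frame of tote_threads between -0.005 and 0.005 m and z of tote_fuses in the frame of tote_threads between 0.049 and 0.055 m and x of fuses_mark in the frame of tote_threads below -0.06 m and angle between tote_fuses's own z axis and vertical below 0.05 rad and angle between the x axis of tote_fuses and the x axis of tote_threads, either way round below 0.08 rad and contact force between tote_fuses and the arm below 0.1 N and contact force between tote_fuses and the fingers below 0.1 N), for 0.2 s.
2. the green peg tote stands stacked on the blue tote, let go (x of tote_pegs in the frame of tote_fuses between -0.005 and 0.005 m and y of tote_pegs in the frame of tote_fuses between -0.005 and 0.005 m and z of tote_pegs in the frame of tote_fuses between 0.049 and 0.055 m and x of pegs_mark in the frame of tote_fuses below -0.06 m and angle between tote_pegs's own z axis and vertical below 0.05 rad and angle between the x axis of tote_pegs and the x axis of tote_fuses, either way round below 0.08 rad and contact force between tote_pegs and the arm below 0.1 N and contact force between tote_pegs and the fingers below 0.1 N), for 0.2 s.
At the end, for the whole second after the job is handed in: Blue rests in the saddles of grey, green in those of blue: 49-55 mm up, 5 mm sideways, level to 0.05 and in line to 0.08 rad, yellow end over plain end. Grey within 30 mm of its start and level; spools, fuse and peg in their own totes; totes at rest, let go (all of step 1 and all of step 2 and distance of tote_threads from where it was at the start of the episode below 0.03 m and angle between tote_threads's own z axis and vertical below 0.05 rad and x of spool_blue in the frame of tote_threads between -0.072 and 0.072 m and y of spool_blue in the frame of tote_threads between -0.032 and 0.032 m and z of spool_blue in the frame of tote_threads between -0.005 and 0.052 m and x of spool_white in the frame of tote_threads between -0.072 and 0.072 m and y of spool_white in the frame of tote_threads between -0.032 and 0.032 m and z of spool_white in the frame of tote_threads between -0.005 and 0.052 m and x of fuse in the frame of tote_fuses between -0.072 and 0.072 m and y of fuse in the frame of tote_fuses between -0.032 and 0.032 m and z of fuse in the frame of tote_fuses between -0.005 and 0.052 m and x of peg in the frame of tote_pegs between -0.072 and 0.072 m and y of peg in the frame of tote_pegs between -0.032 and 0.032 m and z of peg in the frame of tote_pegs between -0.005 and 0.052 m and linear speed of each of tote_threads, tote_fuses, tote_pegs below 0.02 m/s and angular speed of each of tote_threads, tote_fuses, tote_pegs below 0.2 rad/s and contact force between tote_threads and the arm below 0.1 N and contact force between tote_threads and the fingers below 0.1 N); the robot touches nothing.
It fails at once if a bottle is pushed more than 30 mm or tipped more than 0.3 rad (distance of any of detergent, stain_remover, soap_pump from where it was at the start of the episode above 0.03 m or angle between any of detergent, stain_remover, soap_pump's own z axis and vertical above 0.3 rad).
It fails at once if a tote is dropped (falls freely by some 15 mm or more) ((linear speed of tote_threads above 0.55 m/s and contact force between tote_threads and the fingers below 0.05 N) or (linear speed of tote_fuses above 0.55 m/s and contact force between tote_fuses and the fingers below 0.05 N) or (linear speed of tote_pegs above 0.55 m/s and contact force between tote_pegs and the fingers below 0.05 N)).
It fails at once if a tote is pressed with more than 50 N on the one below (contact force between tote_fuses and tote_threads above 50 N or contact force between tote_pegs and tote_fuses above 50 N).
It fails at once if a spool, fuse or peg falls out of its tote (distance between any of spool_blue, spool_white and tote_threads above 0.11 m or distance between fuse and tote_fuses above 0.11 m or distance between peg and tote_pegs above 0.11 m).
It also fails if it takes over 67 s, if anything falls off the work surface, if the arm or the gripper's body presses on something with over 40 N, if the wrist force passes 120 N, or if a joint passes its speed limit or range.

## Working session

There is one attempt and no reset: what is moved stays moved. The work goes in short steps, Python scripts to look and compute and a tool call to move; the robot and the scene stay as the last step left them, time stands still between calls to the robot, and variables do not carry over. Pictures are saved under pics/ and viewed, at most 10 in all, crops included, and the job is handed in when it is done.

Besides the shell and the picture viewer there is one more tool, called as name(argument=value, ...) on one line, values as JSON. send_rows: Moves the arm, as the interface text tells. Its arguments: {"type":"object","properties":{"rows":{"type":"array","items":{"type":"object","properties":{"hand":{"type":"number"},"x":{"type":"number"},"y":{"type":"number"},"z":{"type":"number"},"roll":{"type":"number"}}}},"force":{"type":"number"}},"required":["rows"]}

```bash
mkdir -p pics; ls; python3 - <<'E'
from bench import *
import cv2,numpy as np
np.set_printoptions(precision=4,suppress=True)
s=get_state();print(s)
for n in("scene","top"):
    im=get_image(n);cv2.imwrite(f"pics/{n}0.png",im)
    c=get_calibration(n);print(n,c["mtx"],c["world_from_camera"])
E
```

```text
pics
{'time': 0.0, 'joint_positions': array([ 1.1441,  0.3218, -0.0701,  1.4517,  0.0226,  1.3708, -0.057 ]), 'qd': array([ 0.0024,  0.0015,  0.0007, -0.0012,  0.001 , -0.    ,  0.0011]), 'joint_torque': array([ -0.0002, -49.1293,  -0.4043, -31.2525,  -0.0639,   0.0437,
         0.0002]), 'position': array([ 0.2771, -0.5875,  0.2911]), 'tool_rot': array([-3.0638, -0.6864,  0.0008]), 'ft_force': array([-0.2555, -0.1367,  0.5603]), 'torque': array([ 0.0367, -0.0616,  0.0029]), 'grip_force': 0.0, 'grip_width': 1.0020794632237215}
scene [[460.3608   0.     274.3484]
 [  0.     460.3608 203.8342]
 [  0.       0.       1.    ]] [[ 0.9934 -0.0941  0.0649  0.4206]
 [-0.1139 -0.8632  0.4918 -0.5923]
 [ 0.0097 -0.4959 -0.8683  1.2122]
 [ 0.      0.      0.      1.    ]]
top [[520.0275   0.     278.6117]
 [  0.     520.0275 207.594 ]
 [  0.       0.       1.    ]] [[-0.0505 -0.9778  0.2034  0.2381]
 [-0.9987  0.0487 -0.0134  0.0265]
 [ 0.0032 -0.2038 -0.979   1.4264]
 [ 0.      0.      0.      1.    ]]
```

View pics/scene0.png

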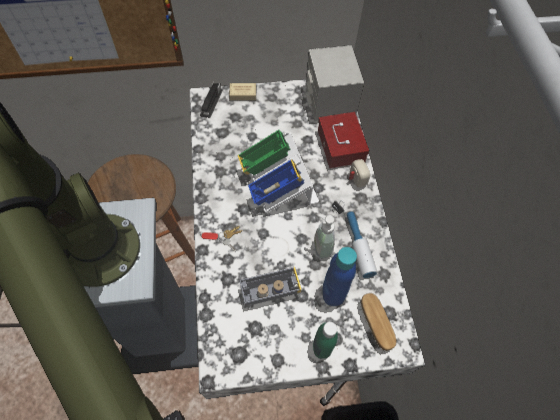

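View pics/top0.png

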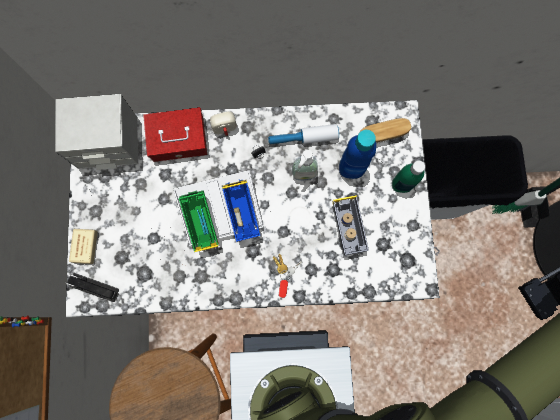

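Scene view: grey tote at about (270,288), its yellow end at the right (298,280); blue tote at (275,185), green at (264,153). Top view: grey at (350,225) with its yellow end up at (345,198), blue at (240,212) and green at (199,220). The bottles are at (305,168), (357,155) and (408,178).

```bash
cat > h.py <<'E'
from bench import *
import cv2,numpy as np
np.set_printoptions(precision=4,suppress=True)
def ray(n,uv):
    c=get_calibration(n);T=c["world_from_camera"]
    d=T[:3,:3]@np.linalg.inv(c["mtx"])@np.array([uv[0],uv[1],1.]);return T[:3,3],d
def onz(n,uv,z):
    o,d=ray(n,uv);return (o+d*(z-o[2])/d[2])[:2]
def onplane(n,uv,p,nn):
    o,d=ray(n,uv);return o+d*(np.dot(p-o,nn)/np.dot(d,nn))
def tri(a,b):
    o1,d1=ray("top",a);o2,d2=ray("scene",b)
    t=np.linalg.lstsq(np.c_[d1,-d2],o2-o1,rcond=None)[0]
    p,q=o1+t[0]*d1,o2+t[1]*d2;return (p+q)/2,np.linalg.norm(p-q)
def blobs(im,lo,hi,amin=15):
    h=cv2.cvtColor(im,cv2.COLOR_BGR2HSV);m=cv2.inRange(h,lo,hi)
    n,l,s,c=cv2.connectedComponentsWithStats(m)
    return [(c[i],s[i],l==i) for i in range(1,n) if s[i][4]>=amin]
E
python3 - <<'E'
from h import *
for n in("top","scene"):
    im=cv2.imread(f"pics/{n}0.png")
    for nm,lo,hi in(("yel",(22,140,110),(34,255,255)),("blue",(112,120,50),(125,255,255)),("green",(55,120,30),(75,255,255))):
        for c,s,m in blobs(im,lo,hi):print(n,nm,c,s, cv2.minAreaRect(np.argwhere(m)[:,::-1].astype(np.float32)))
a=cv2.imread("pics/top0.png");b=cv2.imread("pics/scene0.png")
A=cv2.resize(a[175:265,170:290],None,fx=6.6,fy=6.6,interpolation=cv2.INTER_CUBIC)
B=cv2.resize(a[120:265,290:440],None,fx=4,fy=4,interpolation=cv2.INTER_CUBIC)
cv2.imwrite("pics/A.png",A);cv2.imwrite("pics/B.png",B)
E
```

```text
top yel [234.48 184.12] [223 181  24   7  50] ((234.4706268310547, 183.8823699951172), (2.425356149673462, 23.768489837646484), 75.96376037597656)
top yel [345.6667 197.9111] [334 195  23   7  45] ((345.1153869628906, 198.07693481445312), (2.1572773456573486, 22.553356170654297), 78.69007110595703)
top yel [205.8649 247.0676] [195 243  23   9  74] ((205.67649841308594, 246.70590209960938), (4.123105525970459, 22.79834747314453), 75.96376037597656)
top blue [242.9333 186.4667] [239 184   8   7  15] ((243.0000457763672, 186.00003051757812), (7.071067810058594, 4.242640495300293), 45.0)
top blue [226.8077 191.4615] [223 188   8   8  26] ((226.8648681640625, 191.68919372558594), (7.233555316925049, 6.740358352661133), 80.53767395019531)
top blue [235.6296 194.0741] [232 190   8   9  27] ((235.45001220703125, 194.15000915527344), (8.538147926330566, 6.324554920196533), 18.43494987487793)
top blue [227.5    199.5556] [225 197   6   8  18] ((226.89999389648438, 199.8000030517578), (5.200000286102295, 6.600000381469727), 36.869895935058594)
top blue [232.9032 217.3871] [228 207  11  23  62] 
[... 479 characters left out ...]
765625, 162.64964294433594), (14.865822792053223, 2.306765556335449), 70.01689147949219)
scene yel [294.55 167.7 ] [291 160   8  17  20] ((294.6810607910156, 167.9224090576172), (17.46375846862793, 1.050451636314392), 66.80140686035156)
scene blue [273.3563 181.7736] [249 161  49  42 870] ((272.9320373535156, 183.5674591064453), (23.393314361572266, 51.38630294799805), 59.2645149230957)
scene green [282.1724 141.3103] [280 132   6  17  29] ((282.53106689453125, 139.87240600585938), (16.110824584960938, 4.4014105796813965), 85.2363510131836)
scene green [257.7481 159.2222] [243 150  34  18 135] ((260.1000061035156, 158.79998779296875), (9.17060375213623, 35.10127639770508), 71.56504821777344)
```

View pics/A.png

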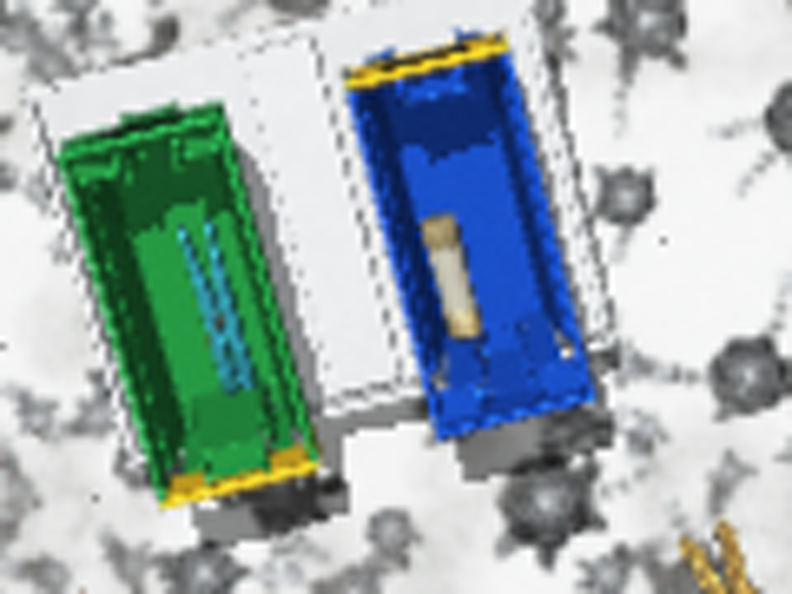

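View pics/B.png

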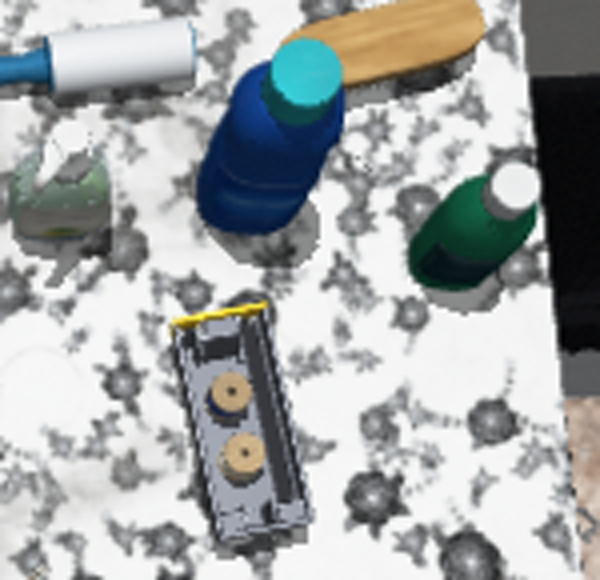

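Crop A shows the blue rim corners at (347,84), (507,44), (597,402) and (437,440), and the green ones at (62,148), (222,106), (318,462) and (165,503). Crop B shows the grey corners at (173,325), (268,306), (309,527) and (220,545), with both spools upright. The bottle feet are near (62,235), (245,225) and (445,280).

```bash
python3 - <<'E'
from h import *
def A(U,V):return ((U+.5)/6.6-.5+170,(V+.5)/6.6-.5+175)
def B(U,V):return ((U+.5)/4-.5+290,(V+.5)/4-.5+120)
def rep(nm,P,up):  # P: far-left, far-right, near-right, near-left
    P=np.array(P);x=(P[0]+P[1]-P[2]-P[3])/2;w=(P[0]+P[3]-P[1]-P[2])/2
    print(nm,"c",P.mean(0),"len",np.linalg.norm(x),"wid",np.linalg.norm(w),"yaw",np.degrees(np.arctan2(x[1],x[0])),"yawW",np.degrees(np.arctan2(-w[0],w[1])))
for nm,q in(("blue",[(347,84),(507,44),(597,402),(437,440)]),("green",[(62,148),(222,106),(318,462),(165,503)])):
    rep(nm,[onz("top",A(*p),z) for p,z in zip(q,(.15,.15,.075,.075))],0)
rep("grey",[onz("top",B(*p),.06) for p in[(173,325),(268,306),(309,527),(220,545)]],0)
for nm,p,z in(("soap",(62,235),.0),("soaptop",(75,150),.18),("det",(245,225),.0),("detcap",(308,72),.262),("stain",(445,280),0),("staincap",(516,187),.186),("spools",(231,393),.037),("sp2",(243,457),.037)):print(nm,onz("top",B(*p),z))
E
```

```text
blue c [0.5048 0.1052] len 0.1309869649326367 wid 0.06411945802574275 yaw 11.216090005131102 yawW 11.152531746584204
green c [0.4855 0.2148] len 0.13062718854659164 wid 0.062464199888195994 yaw 11.098455275732055 yawW 12.352106953041357
grey c [ 0.463  -0.1804] len 0.15109399294752687 wid 0.0629751004867287 yaw 6.688392311112611 yawW 8.599336983479368
soap [ 0.6152 -0.0725]
soaptop [ 0.622  -0.0714]
det [ 0.616  -0.2027]
detcap [ 0.6377 -0.205 ]
stain [ 0.569  -0.3406]
staincap [ 0.5827 -0.3426]
spools [ 0.4889 -0.1779]
sp2 [ 0.4446 -0.1826]
```

send_rows(rows=[{"x":10,"y":46,"roll":-1.4,"hand":87},{"x":10,"y":46,"roll":-1.4},{"x":16,"y":46,"roll":-1.4},{"x":16,"y":46,"roll":-1.4},{"x":16,"y":46,"roll":-1.4},{"x":16,"y":46,"roll":-1.4},{"x":16,"y":46,"roll":-1.4},{"x":16,"y":46,"roll":-1.4},{"x":16,"y":46,"roll":-1.4},{"x":16,"y":46,"roll":-1.6}])

```text
schema error: expected keys hand, x, y, z, roll
```

send_rows(rows=[{"x":18,"y":46},{"x":18,"y":46},{"x":18,"y":46},{"x":18,"y":46},{"x":14,"y":40},{},{}])

```text
schema error: expected keys hand, x, y, z, roll
```

All keys are needed in each row.

send_rows(rows=[{"x":10,"y":46,"z":0,"roll":-1.4,"hand":87},{"x":10,"y":46,"z":0,"roll":-1.4,"hand":87},{"x":16,"y":46,"z":0,"roll":-1.4,"hand":87},{"x":16,"y":46,"z":0,"roll":-1.4,"hand":87},{"x":16,"y":46,"z":0,"roll":-1.4,"hand":87},{"x":16,"y":46,"z":0,"roll":-1.4,"hand":87},{"x":16,"y":46,"z":0,"roll":-1.4,"hand":87},{"x":16,"y":46,"z":0,"roll":-1.4,"hand":87},{"x":16,"y":46,"z":0,"roll":-1.4,"hand":87},{"x":16,"y":46,"z":0,"roll":-1.6,"hand":87}])

```text
time: 1.1
position: [0.4253, -0.1259, 0.2921]
tool_rot: [3.127, 0.301, -0.0]
ft_force: [0.9, -0.5, -0.9]
grip_width: 0.998
grip_force: 0.0
```

send_rows(rows=[{"x":18,"y":46,"z":0,"roll":0,"hand":87},{"x":18,"y":46,"z":0,"roll":0,"hand":87},{"x":18,"y":46,"z":0,"roll":0,"hand":87},{"x":18,"y":46,"z":0,"roll":0,"hand":87},{"x":14,"y":40,"z":0,"roll":0,"hand":87},{"x":0,"y":0,"z":0,"roll":0,"hand":87},{"x":0,"y":0,"z":0,"roll":0,"hand":87}])

```text
time: 1.8
position: [0.511, 0.0969, 0.2917]
tool_rot: [-3.126, -0.307, 0.002]
ft_force: [-0.6, -0.5, -0.0]
grip_width: 1.002
grip_force: 0.0
```

send_rows(rows=[{"x":0,"y":10,"z":-30,"roll":0,"hand":87},{"x":0,"y":0,"z":-30,"roll":0,"hand":87},{"x":0,"y":0,"z":-30,"roll":0,"hand":87},{"x":0,"y":0,"z":-25,"roll":0,"hand":87},{"x":0,"y":0,"z":-15,"roll":0,"hand":87},{"x":0,"y":0,"z":-10,"roll":0,"hand":87},{"x":0,"y":0,"z":0,"roll":0,"hand":87},{"x":0,"y":0,"z":0,"roll":0,"hand":87}])

```text
time: 2.6
position: [0.5119, 0.106, 0.1531]
tool_rot: [3.127, 0.302, 0.002]
ft_force: [-0.1, 1.1, 0.8]
grip_width: 1.003
grip_force: 0.0
```

```bash
python3 - <<'E'
from h import *
a=get_image("top");b=get_image("scene")
A=cv2.resize(a[160:270,160:300],None,fx=3,fy=3,interpolation=cv2.INTER_CUBIC)
B=cv2.resize(b[110:230,205:335],None,fx=3,fy=3,interpolation=cv2.INTER_CUBIC)
h=max(A.shape[0],B.shape[0]);o=np.zeros((h,A.shape[1]+B.shape[1],3),np.uint8);o[:A.shape[0],:A.shape[1]]=A;o[:B.shape[0],A.shape[1]:]=B
cv2.imwrite("pics/g1.png",o[:, :800])
s=get_state();print(s["position"],s["ft_force"])
E
```

```text
[0.5122 0.1062 0.1535] [-0.0574 -0.4579 -0.2597]
```

View pics/g1.png

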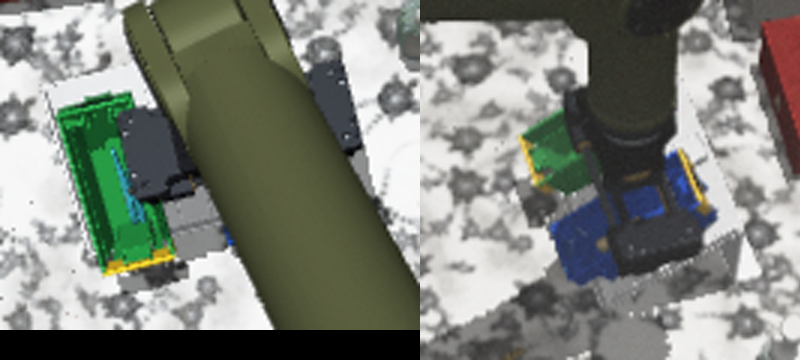

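The gripper straddles the blue tote at mid-length, with the fuse beside the fingers (right half, about (660,225)). Closing now and then lifting.

send_rows(rows=[{"x":0,"y":0,"z":0,"roll":0,"hand":60},{"x":0,"y":0,"z":0,"roll":0,"hand":50},{"x":0,"y":0,"z":0,"roll":0,"hand":50},{"x":0,"y":0,"z":0,"roll":0,"hand":50},{"x":0,"y":0,"z":0,"roll":0,"hand":50}], force=15)

```text
time: 3.2
position: [0.5113, 0.1066, 0.1525]
tool_rot: [-3.126, -0.303, -0.0]
ft_force: [-1.1, 1.0, 1.3]
grip_width: 0.735
grip_force: 15.0
```

send_rows(rows=[{"x":0,"y":0,"z":5,"roll":0,"hand":50},{"x":0,"y":0,"z":10,"roll":0,"hand":50},{"x":0,"y":0,"z":15,"roll":0,"hand":50},{"x":0,"y":0,"z":20,"roll":0,"hand":50},{"x":0,"y":0,"z":20,"roll":0,"hand":50},{"x":0,"y":0,"z":20,"roll":0,"hand":50}])

```text
time: 3.8
position: [0.5114, 0.1061, 0.2443]
tool_rot: [3.127, 0.303, 0.002]
ft_force: [-0.2, -0.1, -1.9]
grip_width: 0.735
grip_force: 15.0
```

send_rows(rows=[{"x":0,"y":-15,"z":10,"roll":0,"hand":50},{"x":0,"y":-20,"z":10,"roll":0,"hand":50},{"x":-2,"y":-20,"z":0,"roll":4,"hand":50},{"x":-5,"y":-20,"z":0,"roll":8,"hand":50},{"x":-5,"y":-20,"z":0,"roll":8,"hand":50},{"x":-5,"y":-16,"z":0,"roll":8,"hand":50},{"x":-5,"y":-10,"z":0,"roll":8,"hand":50},{"x":-5,"y":-10,"z":0,"roll":8,"hand":50},{"x":-5,"y":-10,"z":0,"roll":8,"hand":50},{"x":-5,"y":-10,"z":0,"roll":8,"hand":50}])

```text
time: 4.8
position: [0.4742, -0.0452, 0.2635]
tool_rot: [2.55, 1.832, 0.001]
ft_force: [0.7, 0.4, -1.8]
grip_width: 0.733
grip_force: 15.0
```

send_rows(rows=[{"x":-5,"y":-10,"z":0,"roll":8,"hand":50},{"x":-5,"y":0,"z":0,"roll":8,"hand":50},{"x":-4,"y":0,"z":0,"roll":8,"hand":50},{"x":0,"y":0,"z":0,"roll":8,"hand":50},{"x":0,"y":0,"z":0,"roll":8,"hand":50},{"x":0,"y":0,"z":0,"roll":8,"hand":50},{"x":0,"y":0,"z":0,"roll":8,"hand":50},{"x":0,"y":0,"z":0,"roll":8,"hand":50},{"x":0,"y":0,"z":0,"roll":8,"hand":50},{"x":0,"y":0,"z":0,"roll":8,"hand":50}])

```text
time: 5.8
position: [0.4605, -0.0547, 0.2636]
tool_rot: [0.775, 3.043, -0.0]
ft_force: [-0.1, -0.2, -2.0]
grip_width: 0.733
grip_force: 15.0
```

send_rows(rows=[{"x":0,"y":0,"z":-20,"roll":8,"hand":50},{"x":0,"y":0,"z":-20,"roll":8,"hand":50},{"x":0,"y":0,"z":-20,"roll":8,"hand":50},{"x":0,"y":0,"z":-20,"roll":8,"hand":50},{"x":0,"y":0,"z":-20,"roll":5,"hand":50},{"x":0,"y":0,"z":-20,"roll":0,"hand":50},{"x":0,"y":0,"z":0,"roll":0,"hand":50},{"x":0,"y":0,"z":0,"roll":0,"hand":50}])

```text
time: 6.6
position: [0.4607, -0.0549, 0.1433]
tool_rot: [-0.221, 3.133, -0.0]
ft_force: [0.2, -0.4, -2.2]
grip_width: 0.735
grip_force: 15.0
```

send_rows(rows=[{"x":0,"y":0,"z":-8,"roll":0,"hand":50},{"x":0,"y":0,"z":-8,"roll":0,"hand":50},{"x":0,"y":0,"z":-5,"roll":0,"hand":50},{"x":0,"y":0,"z":-5,"roll":0,"hand":50},{"x":0,"y":0,"z":-5,"roll":0,"hand":50},{"x":0,"y":0,"z":0,"roll":0,"hand":50}], force=8)

```text
time: 7.2
position: [0.4589, -0.0557, 0.1109]
tool_rot: [0.219, -3.13, 0.001]
ft_force: [-1.7, 0.7, -0.2]
grip_width: 0.737
grip_force: 8.0
```

```bash
python3 - <<'E'
from h import *
a=get_image("top");b=get_image("scene")
A=cv2.resize(a[160:270,260:390],None,fx=3,fy=3,interpolation=cv2.INTER_CUBIC)
B=cv2.resize(b[180:310,205:335],None,fx=3,fy=3,interpolation=cv2.INTER_CUBIC)
h=max(A.shape[0],B.shape[0]);o=np.zeros((h,A.shape[1]+B.shape[1],3),np.uint8);o[:A.shape[0],:A.shape[1]]=A;o[:B.shape[0],A.shape[1]:]=B
cv2.imwrite("pics/g2.png",o[:, :800])
s=get_state();print(s["position"],s["ft_force"])
E
```

```text
[ 0.4603 -0.055   0.1112] [-0.2155 -0.1215 -2.3013]
```

View pics/g2.png

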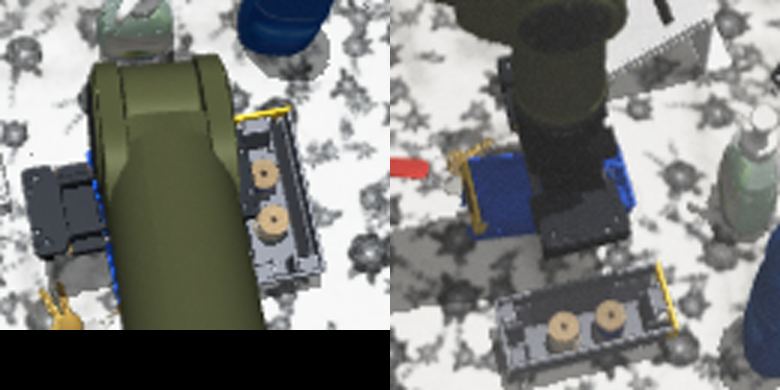

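The blue tote, with its yellow end toward the robot, now looks nearly level in the grip and still hangs on it, since the force reads its weight. The gold toy at about (60,310) is clear. Lowering onto the table.

send_rows(rows=[{"x":0,"y":0,"z":-5,"roll":0,"hand":50},{"x":0,"y":0,"z":-3,"roll":0,"hand":50},{"x":0,"y":0,"z":-2,"roll":0,"hand":50},{"x":0,"y":0,"z":0,"roll":0,"hand":50}])

```text
time: 7.7
position: [0.4604, -0.0547, 0.1009]
tool_rot: [-0.221, 3.133, 0.001]
ft_force: [-1.4, -0.0, -1.9]
grip_width: 0.738
grip_force: 8.0
```

send_rows(rows=[{"x":0,"y":0,"z":-2,"roll":0,"hand":50},{"x":0,"y":0,"z":0,"roll":0,"hand":50},{"x":0,"y":0,"z":-2,"roll":0,"hand":50},{"x":0,"y":0,"z":0,"roll":0,"hand":50}])

```text
time: 8.1
position: [0.4608, -0.055, 0.098]
tool_rot: [-0.221, 3.133, -0.001]
ft_force: [-2.1, -0.5, 4.6]
grip_width: 0.736
grip_force: 8.0
```

send_rows(rows=[{"x":0,"y":0,"z":0,"roll":0,"hand":70},{"x":0,"y":0,"z":0,"roll":0,"hand":72},{"x":0,"y":0,"z":0,"roll":0,"hand":72}])

```text
time: 8.4
position: [0.4605, -0.0548, 0.0973]
tool_rot: [-0.221, 3.133, 0.0]
ft_force: [0.4, -0.8, 0.7]
grip_width: 0.819
grip_force: 0.0
```

```bash
python3 - <<'E'
from h import *
b=get_image("scene");cv2.imwrite("pics/s3.png",b);a=get_image("top");cv2.imwrite("pics/t3.png",a)
B=cv2.resize(b[220:320,222:312],None,fx=5,fy=5,interpolation=cv2.INTER_CUBIC)
B=cv2.resize(b[222:312,222:312],None,fx=6.6,fy=6.6,interpolation=cv2.INTER_CUBIC)
cv2.imwrite("pics/g3.png",B)
s=get_state();print(s["position"],s["ft_force"],s["grip_width"])
for n,im in(("scene",b),("top",a)):
  for c,st,m in blobs(im,(20,130,100),(35,255,255),8):
    p=np.argwhere(m)[:,::-1].astype(np.float32);print(n,c,st,onz(n,c,.06),[onz(n,q,.06) for q in(p[p[:,1].argmin()],p[p[:,1].argmax()])])
E
```

```text
[ 0.4604 -0.0548  0.0973] [ 0.6994 -0.2124 -0.1894] 0.8307531890734146
scene [166.2222   1.1111] [165   0   3   4   9] [0.1963 0.9952] [array([0.1916, 1.0023]), array([0.1992, 0.9838])]
scene [296.3462 277.6154] [294 268   6  20  26] [ 0.5389 -0.1691] [array([ 0.5364, -0.1416]), array([ 0.5423, -0.1955])]
top [347.0444 197.6222] [337 195  20   6  45] [ 0.5402 -0.1779] [array([ 0.5463, -0.1999]), array([ 0.535 , -0.1504])]
top [205.9367 247.1013] [194 243  24   9  79] [0.425  0.2048] [array([0.4353, 0.1912]), array([0.4163, 0.2364])]
top [280.4583 266.0417] [274 257  13  16  72] [0.3653 0.0108] [array([0.3899, 0.0265]), array([0.35  , 0.0154])]
top [  3.15 320.7 ] [  0 318   7   6  20] [0.2613 0.7279] [array([0.2679, 0.7236]), array([0.2559, 0.7356])]
```

View pics/g3.png

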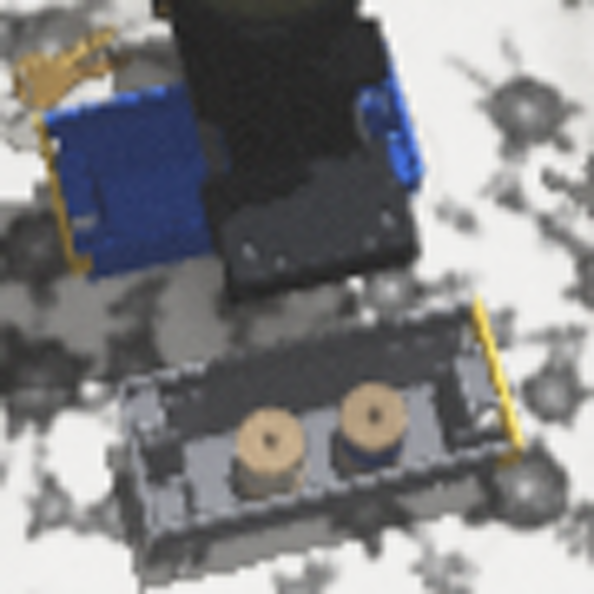

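Scene crop: grey rim corners are about (475,298), (520,455), (150,540) and (120,388). Blue yellow-end corners are (38,115) and (77,273), and its plain-end lower corner is about (422,182). Blue is level on the table.

```bash
python3 - <<'E'
from h import *
def A(U,V):return ((U+.5)/6.6-.5+222,(V+.5)/6.6-.5+222)
def B(U,V):return ((U+.5)/4-.5+290,(V+.5)/4-.5+120)
g=[onz("scene",A(*p),.06) for p in[(475,298),(520,455),(150,540),(120,388)]]
t=[onz("top",B(*p),.06) for p in[(173,325),(268,306),(309,527),(220,545)]]
b=[onz("scene",A(*p),.06) for p in[(38,115),(77,273),(422,182)]]
for nm,q in(("gs",g),("gt",t)):
    q=np.array(q);x=(q[0]+q[1]-q[2]-q[3])/2;w=(q[0]+q[3]-q[1]-q[2])/2
    print(nm,q,q.mean(0),np.linalg.norm(x),np.linalg.norm(w),np.degrees(np.arctan2(x[1],x[0])),np.degrees(np.arctan2(-w[0],w[1])))
b=np.array(b);c=(b[0]+b[2])/2;print(b,"c",c,np.linalg.norm(b[2]-b[1]),np.degrees(np.arctan2(*(b[2]-b[1])[::-1])),np.degrees(np.arctan2(-(b[0]-b[1])[0],(b[0]-b[1])[1])))
E
```

```text
gs [[ 0.5357 -0.1378]
 [ 0.5445 -0.2054]
 [ 0.3967 -0.2235]
 [ 0.3899 -0.1602]] [ 0.4667 -0.1817] 0.1482137513899066 0.0658505171370089 7.853630233598473 6.782565842462666
gt [[ 0.5331 -0.1391]
 [ 0.543  -0.2041]
 [ 0.3925 -0.219 ]
 [ 0.3835 -0.1594]] [ 0.463  -0.1804] 0.15109399294752687 0.0629751004867287 6.688392311112611 8.599336983479368
[[ 0.365  -0.0367]
 [ 0.3763 -0.1093]
 [ 0.5208 -0.0846]] c [ 0.4429 -0.0607] 0.1466046154731704 9.676305691921632 8.802980201356386
```

Blue sits about 17 mm nearer the robot than the pads, because it slid while levelling. I'll shift, regrip at mid-length and carry it over grey.

send_rows(rows=[{"x":-9,"y":-1,"z":0,"roll":0,"hand":74},{"x":-8,"y":-1,"z":0,"roll":0,"hand":74},{"x":0,"y":0,"z":0,"roll":0,"hand":74},{"x":0,"y":0,"z":0,"roll":0,"hand":50},{"x":0,"y":0,"z":0,"roll":0,"hand":50},{"x":0,"y":0,"z":0,"roll":0,"hand":50},{"x":0,"y":0,"z":0,"roll":0,"hand":50}], force=20)

```text
time: 9.2
position: [0.4436, -0.0571, 0.0975]
tool_rot: [-0.22, 3.133, -0.0]
ft_force: [-1.1, -1.9, 2.6]
grip_width: 0.732
grip_force: 20.0
```

send_rows(rows=[{"x":0,"y":0,"z":10,"roll":0,"hand":50},{"x":0,"y":0,"z":20,"roll":0,"hand":50},{"x":0,"y":0,"z":25,"roll":0,"hand":50},{"x":0,"y":0,"z":20,"roll":0,"hand":50},{"x":5,"y":-25,"z":0,"roll":-0.4,"hand":50},{"x":5,"y":-25,"z":0,"roll":0,"hand":50},{"x":5,"y":-25,"z":0,"roll":0,"hand":50},{"x":5,"y":-25,"z":0,"roll":0,"hand":50},{"x":3,"y":-23,"z":0,"roll":0,"hand":50},{"x":0,"y":0,"z":0,"roll":0,"hand":50}])

```text
time: 10.2
position: [0.466, -0.1833, 0.1724]
tool_rot: [0.202, -3.135, 0.001]
ft_force: [-0.5, -0.0, -2.1]
grip_width: 0.733
grip_force: 20.0
```

```bash
python3 - <<'E'
from h import *
b=get_image("scene");a=get_image("top");s=get_state();print(s["position"],s["tool_rot"],s["ft_force"],s["grip_width"])
B=cv2.resize(b[225:315,225:315],None,fx=6,fy=6,interpolation=cv2.INTER_CUBIC)
A=cv2.resize(a[170:270,315:375],None,fx=4,fy=4,interpolation=cv2.INTER_CUBIC)
o=np.zeros((540,780,3),np.uint8);o[:,:540]=B;o[:400,540:]=A
cv2.imwrite("pics/g4.png",o)
E
```

```text
[ 0.4661 -0.1796  0.1722] [ 0.2083 -3.1342 -0.0024] [ 0.0789  0.8078 -2.4988] 0.7346029658869905
```

View pics/g4.png

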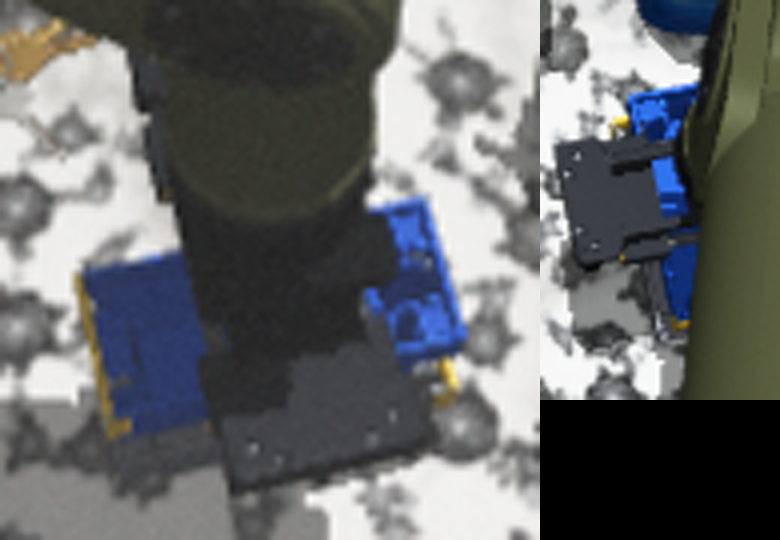

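Blue hovers over grey: its plain-end rim corners are at (428,198) and (465,335) in the left half, its yellow corner at (78,273). In the right half its plain left corner is at (628,98).

```bash
python3 - <<'E'
from h import *
S=lambda U,V:((U+.5)/6-.5+225,(V+.5)/6-.5+225)
T=lambda U,V:((U-540+.5)/4-.5+315,(V+.5)/4-.5+170)
y=np.radians(7.7);R=np.array([[np.cos(y),-np.sin(y)],[np.sin(y),np.cos(y)]])
for nm,n,p,l in(("far L",'scene',S(428,198),(75,32)),("far R",'scene',S(465,337),(75,-32)),("near L",'scene',S(78,273),(-75,32)),("top far L",'top',T(628,98),(75,32))):
    w=onz(n,p,.134);print(nm,w,"centre",w-R@np.array(l)/1000)
print("grey:")
for nm,w,l in(("s yL",(.5357,-.1378),(75,32)),("s nL",(.3899,-.1602),(-75,32)),("s yR",(.5445,-.2054),(75,-32)),("t yL",(.5331,-.1391),(75,32)),("t yR",(.543,-.2041),(75,-32)),("t nR",(.3925,-.219),(-75,-32)),("t nL",(.3835,-.1594),(-75,32))):print(nm,np.array(w)-R@np.array(l)/1000)
E
```

```text
far L [ 0.5376 -0.1432] centre [ 0.4676 -0.1849]
far R [ 0.5443 -0.2059] centre [ 0.4657 -0.1843]
near L [ 0.3885 -0.1605] centre [ 0.4671 -0.1822]
top far L [ 0.5343 -0.141 ] centre [ 0.4642 -0.1827]
grey:
s yL [ 0.4657 -0.1796]
s nL [ 0.4685 -0.1819]
s yR [ 0.4659 -0.1837]
t yL [ 0.4631 -0.1809]
t yR [ 0.4644 -0.1824]
t nR [ 0.4625 -0.1772]
t nL [ 0.4621 -0.1811]
```

send_rows(rows=[{"x":-0.5,"y":2,"z":-5,"roll":0,"hand":50},{"x":0,"y":0,"z":-5,"roll":0,"hand":50},{"x":0,"y":0,"z":-3,"roll":0,"hand":50},{"x":0,"y":0,"z":-2,"roll":0,"hand":50},{"x":0,"y":0,"z":-2,"roll":0,"hand":50},{"x":0,"y":0,"z":-2,"roll":0,"hand":50},{"x":0,"y":0,"z":0,"roll":0,"hand":50},{"x":0,"y":0,"z":0,"roll":0,"hand":50}])

```text
time: 11.1
position: [0.4659, -0.1779, 0.1533]
tool_rot: [-0.21, 3.134, 0.0]
ft_force: [-0.1, -0.6, -2.2]
grip_width: 0.734
grip_force: 20.0
```

send_rows(rows=[{"x":0,"y":0,"z":-1.5,"roll":0,"hand":50},{"x":0,"y":0,"z":-1,"roll":0,"hand":50},{"x":0,"y":0,"z":0,"roll":0,"hand":50}])

```text
time: 11.4
position: [0.4657, -0.1779, 0.1506]
tool_rot: [0.21, -3.134, -0.0]
ft_force: [0.6, 0.9, -2.3]
grip_width: 0.732
grip_force: 20.0
```

send_rows(rows=[{"x":0,"y":0,"z":-1,"roll":0,"hand":50},{"x":0,"y":0,"z":0,"roll":0,"hand":50},{"x":0,"y":0,"z":-1,"roll":0,"hand":50},{"x":0,"y":0,"z":0,"roll":0,"hand":50}])

```text
time: 11.8
position: [0.4659, -0.178, 0.149]
tool_rot: [-0.21, 3.135, -0.0]
ft_force: [-2.1, -0.7, 0.8]
grip_width: 0.728
grip_force: 20.0
```

Contact at the seated height, with the weight off the gripper. Releasing gently and rising.

send_rows(rows=[{"x":0,"y":0,"z":0,"roll":0,"hand":66},{"x":0,"y":0,"z":0,"roll":0,"hand":72},{"x":0,"y":0,"z":0,"roll":0,"hand":82},{"x":0,"y":0,"z":0,"roll":0,"hand":82},{"x":0,"y":0,"z":15,"roll":0,"hand":82},{"x":0,"y":0,"z":30,"roll":0,"hand":85},{"x":0,"y":0,"z":30,"roll":0,"hand":87},{"x":0,"y":10,"z":40,"roll":3.4,"hand":87},{"x":0,"y":30,"z":30,"roll":0,"hand":87},{"x":0,"y":40,"z":0,"roll":0,"hand":87}])

```text
time: 12.8
position: [0.4679, -0.0989, 0.2984]
tool_rot: [-0.296, 3.12, -0.006]
ft_force: [0.4, 0.6, 0.2]
grip_width: 0.996
grip_force: 0.0
```

send_rows(rows=[{"x":2,"y":45,"z":0,"roll":0,"hand":87},{"x":3,"y":45,"z":0,"roll":0,"hand":87},{"x":3,"y":45,"z":0,"roll":0,"hand":87},{"x":3,"y":45,"z":0,"roll":0,"hand":87},{"x":5,"y":45,"z":0,"roll":0,"hand":87},{"x":5,"y":45,"z":0,"roll":0,"hand":87},{"x":5,"y":44,"z":0,"roll":0,"hand":87},{"x":0,"y":0,"z":0,"roll":0,"hand":87},{"x":0,"y":0,"z":0,"roll":0,"hand":87}])

```text
time: 13.7
position: [0.4914, 0.2172, 0.2935]
tool_rot: [0.307, -3.126, -0.001]
ft_force: [-0.4, -0.9, 1.1]
grip_width: 1.003
grip_force: 0.0
```

```bash
python3 - <<'E'
from h import *
b=get_image("scene");a=get_image("top");s=get_state();print(s["position"],s["tool_rot"],s["ft_force"],s["grip_width"])
B=cv2.resize(b[225:315,225:315],None,fx=6,fy=6,interpolation=cv2.INTER_CUBIC)
A=cv2.resize(a[170:290,315:375],None,fx=4,fy=4,interpolation=cv2.INTER_CUBIC)
o=np.zeros((540,780,3),np.uint8);o[:,:540]=B;o[:480,540:]=A
cv2.imwrite("pics/g5.png",o)
E
```

```text
[0.4921 0.2147 0.2935] [ 0.2999 -3.1268  0.0015] [ 0.2661 -0.4684 -0.777 ] 1.0046446076849824
```

View pics/g5.png

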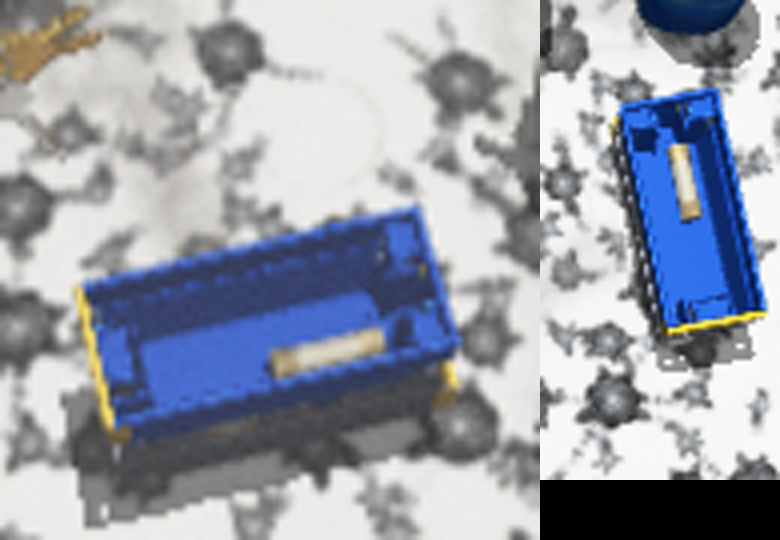

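Blue is seated level in grey's saddles. Its rim corners are (418,208), (458,345), (125,432) and (78,288) in the left half, the fuse is inside at (330,350), and grey's yellow end shows under blue's plain end. Next, green.

send_rows(rows=[{"x":0,"y":0,"z":-30,"roll":0,"hand":87},{"x":0,"y":0,"z":-30,"roll":0,"hand":87},{"x":0,"y":0,"z":-30,"roll":0,"hand":87},{"x":0,"y":0,"z":-25,"roll":0,"hand":87},{"x":0,"y":0,"z":-16,"roll":0,"hand":87},{"x":0,"y":0,"z":-10,"roll":0,"hand":87},{"x":0,"y":0,"z":0,"roll":0,"hand":87},{"x":0,"y":0,"z":0,"roll":0,"hand":87}])

```text
time: 14.6
position: [0.4924, 0.2161, 0.1537]
tool_rot: [-0.302, 3.126, 0.0]
ft_force: [0.1, 0.5, -0.1]
grip_width: 1.001
grip_force: 0.0
```

send_rows(rows=[{"x":0,"y":0,"z":0,"roll":0,"hand":60},{"x":0,"y":0,"z":0,"roll":0,"hand":50},{"x":0,"y":0,"z":0,"roll":0,"hand":50},{"x":0,"y":0,"z":0,"roll":0,"hand":50},{"x":0,"y":0,"z":0,"roll":0,"hand":50}], force=15)

```text
time: 15.1
position: [0.4918, 0.2165, 0.1532]
tool_rot: [-0.303, 3.127, 0.001]
ft_force: [-0.9, 0.7, 3.0]
grip_width: 0.73
grip_force: 15.0
```

send_rows(rows=[{"x":0,"y":0,"z":5,"roll":0,"hand":50},{"x":0,"y":0,"z":10,"roll":0,"hand":50},{"x":0,"y":0,"z":15,"roll":0,"hand":50},{"x":0,"y":0,"z":20,"roll":0,"hand":50},{"x":0,"y":0,"z":30,"roll":0,"hand":50},{"x":0,"y":-10,"z":30,"roll":0,"hand":50},{"x":0,"y":-20,"z":20,"roll":0,"hand":50},{"x":0,"y":-25,"z":10,"roll":-4,"hand":50},{"x":0,"y":-25,"z":0,"roll":-8,"hand":50},{"x":0,"y":-25,"z":0,"roll":-8,"hand":50}])

```text
time: 16.1
position: [0.492, 0.1105, 0.2947]
tool_rot: [0.253, 3.129, -0.0]
ft_force: [0.2, -0.3, -1.6]
grip_width: 0.733
grip_force: 15.0
```

send_rows(rows=[{"x":0,"y":-25,"z":0,"roll":-8,"hand":50},{"x":0,"y":-25,"z":0,"roll":-8,"hand":50},{"x":-2,"y":-25,"z":0,"roll":-8,"hand":50},{"x":-3,"y":-25,"z":0,"roll":-8,"hand":50},{"x":-3,"y":-25,"z":0,"roll":-8,"hand":50},{"x":-3,"y":-20,"z":0,"roll":-8,"hand":50},{"x":-3,"y":-15,"z":0,"roll":-8,"hand":50},{"x":-3,"y":-6,"z":0,"roll":-8,"hand":50},{"x":0,"y":0,"z":0,"roll":-8,"hand":50},{"x":0,"y":0,"z":0,"roll":-8,"hand":50}])

```text
time: 17.1
position: [0.4748, -0.0549, 0.2941]
tool_rot: [2.207, 2.234, 0.001]
ft_force: [0.6, 0.5, -1.2]
grip_width: 0.734
grip_force: 15.0
```

send_rows(rows=[{"x":0,"y":0,"z":0,"roll":-8,"hand":50},{"x":0,"y":0,"z":0,"roll":-8,"hand":50},{"x":0,"y":0,"z":0,"roll":-8,"hand":50},{"x":0,"y":0,"z":0,"roll":-8,"hand":50},{"x":0,"y":0,"z":0,"roll":-8,"hand":50},{"x":0,"y":0,"z":-20,"roll":-8,"hand":50},{"x":0,"y":0,"z":-30,"roll":-8,"hand":50},{"x":0,"y":0,"z":-30,"roll":-8,"hand":50},{"x":0,"y":0,"z":-30,"roll":-8,"hand":50},{"x":0,"y":0,"z":-30,"roll":-8,"hand":50}])

```text
time: 18.1
position: [0.4753, -0.0549, 0.1531]
tool_rot: [3.127, 0.294, 0.003]
ft_force: [-0.3, -0.1, -1.5]
grip_width: 0.734
grip_force: 15.0
```

send_rows(rows=[{"x":0,"y":0,"z":-10,"roll":0,"hand":50},{"x":0,"y":0,"z":0,"roll":0,"hand":50},{"x":0,"y":0,"z":0,"roll":0,"hand":50}])

```text
time: 18.4
position: [0.4759, -0.0549, 0.1444]
tool_rot: [3.126, 0.306, 0.003]
ft_force: [0.5, -0.4, -1.1]
grip_width: 0.729
grip_force: 15.0
```

send_rows(rows=[{"x":0,"y":0,"z":-8,"roll":-3.4,"hand":50},{"x":0,"y":0,"z":-7,"roll":0,"hand":50},{"x":-3,"y":0,"z":-5,"roll":0,"hand":50},{"x":-4,"y":0,"z":-5,"roll":0,"hand":50},{"x":-4,"y":0,"z":-5,"roll":0,"hand":50},{"x":-4,"y":0,"z":-5,"roll":0,"hand":50},{"x":-3,"y":0,"z":-5,"roll":0,"hand":50},{"x":-2,"y":0,"z":-3,"roll":0,"hand":50},{"x":0,"y":0,"z":0,"roll":0,"hand":50}], force=8)

```text
time: 19.3
position: [0.4552, -0.0549, 0.0999]
tool_rot: [3.134, 0.211, 0.002]
ft_force: [-1.1, -1.1, 1.7]
grip_width: 0.733
grip_force: 8.0
```

send_rows(rows=[{"x":0,"y":0,"z":-2,"roll":0,"hand":50},{"x":0,"y":0,"z":-1,"roll":0,"hand":50},{"x":0,"y":0,"z":0,"roll":0,"hand":50}])

```text
time: 19.6
position: [0.4559, -0.0548, 0.0979]
tool_rot: [3.134, 0.211, 0.003]
ft_force: [-1.9, -1.2, 8.8]
grip_width: 0.735
grip_force: 8.0
```

send_rows(rows=[{"x":0,"y":0,"z":0,"roll":0,"hand":70},{"x":0,"y":0,"z":0,"roll":0,"hand":72},{"x":0,"y":0,"z":0,"roll":0,"hand":72}])

```text
time: 19.9
position: [0.4547, -0.0545, 0.0965]
tool_rot: [-3.134, -0.21, 0.0]
ft_force: [-0.1, 0.2, 0.0]
grip_width: 0.818
grip_force: 0.0
```

```bash
python3 - <<'E'
from h import *
b=get_image("scene");cv2.imwrite("pics/s6.png",b);s=get_state();print(s["position"],s["grip_width"])
y=np.radians(7.7);R=np.array([[np.cos(y),-np.sin(y)],[np.sin(y),np.cos(y)]])
for c,st,m in blobs(b,(20,130,100),(35,255,255),8):
    p=np.argwhere(m)[:,::-1];t=p[p[:,1].argmin()];q=onz("scene",t,.06);print("yel",c,st,q,"c from farL",q-R@[.075,.032])
for c,st,m in blobs(b,(50,100,20),(80,255,255),20):
    p=np.argwhere(m)[:,::-1];t=p[(p[:,0]+.3*p[:,1]).argmin()];q=onz("scene",t,.06);print("grn",c,st,t,q,"c from nearL",q-R@[-.075,.032])
# blue rim on stack (from g5)
S=lambda U,V:((U+.5)/6-.5+225,(V+.5)/6-.5+225)
for p,l in(((418,208),(75,32)),((458,345),(75,-32)),((125,432),(-75,-32)),((78,288),(-75,32))):print("blue",onz("scene",S(*p),.112)-R@np.array(l)/1000)
T=lambda U,V:((U-540+.5)/4-.5+315,(V+.5)/4-.5+170)
for p,l in(((620,106),(75,32)),((718,88),(75,-32)),((767,315),(-75,-32)),((668,334),(-75,32))):print("bluetop",onz("top",T(*p),.112)-R@np.array(l)/1000)
E
```

```text
[ 0.4547 -0.0546  0.0965] 0.8201914875806803
yel [166.2222   1.1111] [165   0   3   4   9] [0.1916 1.0023] c from farL [0.1216 0.9605]
yel [284.6667 236.8571] [282 228   6  18  21] [ 0.5191 -0.0195] c from farL [ 0.4491 -0.0613]
yel [238.6 277.3] [238 274   2   8  10] [ 0.3866 -0.142 ] c from farL [ 0.3166 -0.1838]
yel [241.5556 290.4444] [241 287   2   8   9] [ 0.3917 -0.1788] c from farL [ 0.3216 -0.2205]
grn [279.1358 237.1235] [274 232  11  12  81] [274 233] [ 0.4951 -0.0325] c from nearL [ 0.5737 -0.0542]
grn [241.2028 248.7075] [231 237  20  23 212] [231 239] [ 0.3751 -0.0378] c from nearL [ 0.4537 -0.0595]
grn [262.7059 241.902 ] [257 239  13   7  51] [257 242] [ 0.4455 -0.0547] c from nearL [ 0.5241 -0.0764]
grn [282.6818 247.2727] [280 246   7   4  22] [280 246] [ 0.507  -0.0736] c from nearL [ 0.5856 -0.0953]
grn [330.28 341.48] [323 336  14  11  75] [323 341] [ 0.5816 -0.3397] c from nearL [ 0.6602 -0.3614]
blue [ 0.465  -0.1799]
blue [ 0.4648 -0.1795]
blue [ 0.4719 -0.1815]
blue [ 0.466  -0.1801]
bluetop [ 0.4642 -0.18  ]
bluetop [ 0.4644 -0.1811]
bluetop [ 0.4637 -0.18  ]
bluetop [ 0.4633 -0.1796]
```

send_rows(rows=[{"x":-4,"y":0,"z":0,"roll":0,"hand":74},{"x":0,"y":0,"z":0,"roll":0,"hand":74},{"x":0,"y":0,"z":0,"roll":0,"hand":50},{"x":0,"y":0,"z":0,"roll":0,"hand":50},{"x":0,"y":0,"z":0,"roll":0,"hand":50},{"x":0,"y":0,"z":0,"roll":0,"hand":50}], force=20)

```text
time: 20.55
position: [0.4509, -0.055, 0.0969]
tool_rot: [3.134, 0.21, 0.0]
ft_force: [-0.4, -0.8, 0.1]
grip_width: 0.735
grip_force: 20.0
```

send_rows(rows=[{"x":0,"y":0,"z":10,"roll":0,"hand":50},{"x":0,"y":0,"z":25,"roll":0,"hand":50},{"x":0,"y":0,"z":25,"roll":0,"hand":50},{"x":0,"y":0,"z":25,"roll":0,"hand":50},{"x":0,"y":0,"z":25,"roll":0,"hand":50},{"x":0,"y":0,"z":20,"roll":0,"hand":50},{"x":3,"y":-20,"z":0,"roll":0,"hand":50},{"x":3,"y":-25,"z":0,"roll":0,"hand":50},{"x":3,"y":-25,"z":0,"roll":0,"hand":50},{"x":3,"y":-25,"z":0,"roll":0,"hand":50}])

```text
time: 21.55
position: [0.4628, -0.1506, 0.2274]
tool_rot: [3.134, 0.211, 0.0]
ft_force: [-0.3, 0.5, -1.6]
grip_width: 0.735
grip_force: 20.0
```

send_rows(rows=[{"x":3,"y":-20,"z":0,"roll":0,"hand":50},{"x":0,"y":-9,"z":0,"roll":0,"hand":50},{"x":0,"y":0,"z":0,"roll":0,"hand":50},{"x":0,"y":0,"z":0,"roll":0,"hand":50}])

```text
time: 21.95
position: [0.4658, -0.1777, 0.2267]
tool_rot: [-3.133, -0.211, 0.0]
ft_force: [0.3, 1.5, -1.6]
grip_width: 0.731
grip_force: 20.0
```

```bash
python3 - <<'E'
from h import *
b=get_image("scene");a=get_image("top");s=get_state();print(s["position"],s["tool_rot"],s["ft_force"],s["grip_width"])
B=cv2.resize(b[210:300,225:315],None,fx=6,fy=6,interpolation=cv2.INTER_CUBIC)
A=cv2.resize(a[160:270,315:375],None,fx=4,fy=4,interpolation=cv2.INTER_CUBIC)
o=np.zeros((540,780,3),np.uint8);o[:,:540]=B;o[:440,540:]=A
cv2.imwrite("pics/g7.png",o)
E
```

```text
[ 0.4659 -0.1774  0.2268] [-3.134  -0.213   0.0002] [ 0.3736 -0.0866 -1.4052] 0.7370632663651081
```

View pics/g7.png

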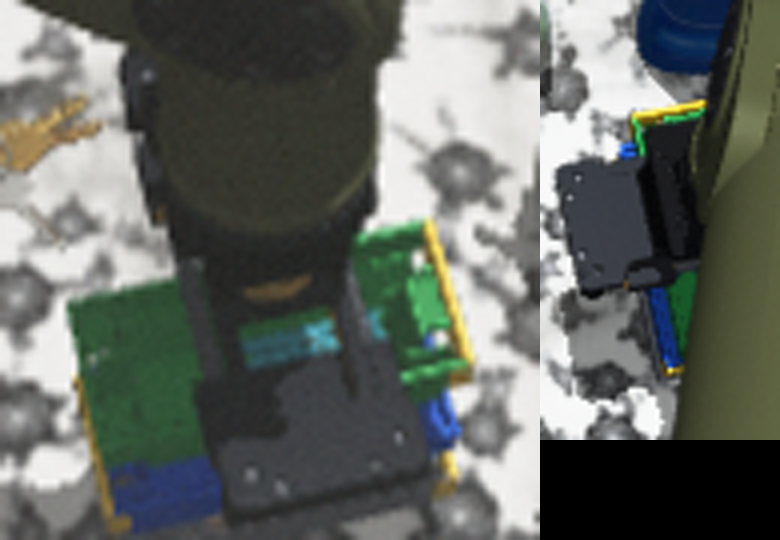

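Green hovers with its yellow end away: far-left rim corner (427,220), far-right (472,366), near-left (68,303). In the top crop its far-left corner is (632,117), and the peg is inside.

```bash
python3 - <<'E'
from h import *
y=np.radians(7.7);R=np.array([[np.cos(y),-np.sin(y)],[np.sin(y),np.cos(y)]])
S=lambda U,V:((U+.5)/6-.5+225,(V+.5)/6-.5+210)
T=lambda U,V:((U-540+.5)/4-.5+315,(V+.5)/4-.5+160)
for p,l in(((427,220),(75,32)),((472,366),(75,-32)),((68,303),(-75,32))):print("green",onz("scene",S(*p),.19)-R@np.array(l)/1000)
print("top",onz("top",T(632,117),.19)-R@[.075,.032])
E
```

```text
green [ 0.4652 -0.1788]
green [ 0.4656 -0.1796]
green [ 0.4667 -0.1788]
top [ 0.4644 -0.1789]
```

Aligned within 1 mm. Lowering.

send_rows(rows=[{"x":0,"y":-1,"z":-6,"roll":0,"hand":50},{"x":0,"y":0,"z":-6,"roll":0,"hand":50},{"x":0,"y":0,"z":-4,"roll":0,"hand":50},{"x":0,"y":0,"z":-2,"roll":0,"hand":50},{"x":0,"y":0,"z":-2,"roll":0,"hand":50},{"x":0,"y":0,"z":-2,"roll":0,"hand":50},{"x":0,"y":0,"z":0,"roll":0,"hand":50}])

```text
time: 22.75
position: [0.4657, -0.1799, 0.2046]
tool_rot: [-3.134, -0.21, 0.001]
ft_force: [-0.4, 0.6, -1.3]
grip_width: 0.732
grip_force: 20.0
```

send_rows(rows=[{"x":0,"y":0,"z":-1.5,"roll":0,"hand":50},{"x":0,"y":0,"z":0,"roll":0,"hand":50},{"x":0,"y":0,"z":-1,"roll":0,"hand":50},{"x":0,"y":0,"z":0,"roll":0,"hand":50}])

```text
time: 23.15
position: [0.4658, -0.1799, 0.2022]
tool_rot: [3.135, 0.21, -0.0]
ft_force: [0.6, -0.4, -2.1]
grip_width: 0.735
grip_force: 20.0
```

send_rows(rows=[{"x":0,"y":0,"z":-1,"roll":0,"hand":50},{"x":0,"y":0,"z":0,"roll":0,"hand":50},{"x":0,"y":0,"z":-1,"roll":0,"hand":50},{"x":0,"y":0,"z":0,"roll":0,"hand":50}])

```text
time: 23.55
position: [0.466, -0.1799, 0.2008]
tool_rot: [3.134, 0.21, 0.0]
ft_force: [-1.8, 0.0, 4.0]
grip_width: 0.733
grip_force: 20.0
```

send_rows(rows=[{"x":0,"y":0,"z":0,"roll":0,"hand":66},{"x":0,"y":0,"z":0,"roll":0,"hand":72},{"x":0,"y":0,"z":0,"roll":0,"hand":82},{"x":0,"y":0,"z":0,"roll":0,"hand":82},{"x":0,"y":0,"z":15,"roll":0,"hand":82},{"x":0,"y":0,"z":30,"roll":0,"hand":82},{"x":0,"y":0,"z":30,"roll":0,"hand":82},{"x":0,"y":20,"z":20,"roll":0,"hand":82},{"x":0,"y":45,"z":0,"roll":0,"hand":82},{"x":0,"y":45,"z":0,"roll":0,"hand":82}])

```text
time: 24.55
position: [0.4661, -0.0693, 0.2961]
tool_rot: [3.134, 0.206, 0.003]
ft_force: [-0.1, 0.7, 0.6]
grip_width: 0.945
grip_force: 0.0
```

send_rows(rows=[{"x":0,"y":45,"z":0,"roll":0,"hand":82},{"x":0,"y":45,"z":0,"roll":0,"hand":82},{"x":0,"y":45,"z":0,"roll":0,"hand":82},{"x":0,"y":45,"z":0,"roll":0,"hand":82},{"x":0,"y":0,"z":0,"roll":0,"hand":82},{"x":0,"y":0,"z":0,"roll":0,"hand":82}])

```text
time: 25.15
position: [0.4656, 0.1111, 0.2953]
tool_rot: [3.134, 0.215, 0.0]
ft_force: [0.3, 0.2, -0.6]
grip_width: 0.94
grip_force: 0.0
```

```bash
python3 - <<'E'
from h import *
y=np.radians(7.7);R=np.array([[np.cos(y),-np.sin(y)],[np.sin(y),np.cos(y)]])
print(get_state()["position"])
for n in("scene","top"):
    im=get_image(n)
    for c,st,m in blobs(im,(20,130,100),(35,255,255),8):
        p=np.argwhere(m)[:,::-1];q=onz(n,c,.164)
        if -.3<q[1]<0:print(n,"yel",c,st,[ (R.T@(onz(n,c,z)-[.465,-.180])).round(4) for z in(.164,.112,.06)])
    for c,st,m in blobs(im,(55,100,20),(80,255,255),100):
        r=cv2.minAreaRect(cv2.convexHull(np.argwhere(m)[:,::-1].astype(np.int32)));
        print(n,"grn",st,[ (R.T@(onz(n,v,.164)-[.465,-.180])).round(4) for v in cv2.boxPoints(r)])
    print(n,"peg",[ (c,st[4],(R.T@(onz(n,c,.115)-[.465,-.180])).round(3)) for c,st,m in blobs(im,(88,100,80),(102,255,255),10)])
E
```

```text
[0.4656 0.1111 0.2953]
scene yel [298.5385 263.5385] [296 253   7  21  26] [array([ 0.074 , -0.0019]), array([0.0826, 0.018 ]), array([0.0912, 0.0379])]
scene grn [237 253  65  37 686] [array([-0.0743,  0.0304]), array([0.0753, 0.0311]), array([ 0.0715, -0.0347]), array([-0.0739, -0.0343])]
scene peg [(array([353.5962, 223.3462]), np.int32(52), array([0.257, 0.092])), (array([358.7, 236.6]), np.int32(10), array([0.257, 0.052])), (array([346.5208, 257.7262]), np.int32(336), array([0.206, 0.002])), (array([275.8154, 271.1231]), np.int32(130), array([0.021, 0.011]))]
top yel [350.322  189.1695] [338 186  25   8  59] [array([ 0.0738, -0.0021]), array([ 0.0849, -0.0119]), array([ 0.0961, -0.0217])]
top yel [358.9697 250.0909] [347 248  25   6  33] [array([-0.0796,  0.0095]), array([-0.0748,  0.0002]), array([-0.07  , -0.0091])]
top grn [393 164  31  29 368] [array([ 0.072 , -0.0984]), array([ 0.1209, -0.1707]), array([ 0.0773, -0.1977]), array([ 0.0291, -0.1255])]
top grn [ 338  188   39   63 1410] [array([0.0722, 0.0329]), array([ 0.0748, -0.0353]), array([-0.0766, -0.0347]), array([-0.0789,  0.032 ])]
top grn [493 202  34  11 178] [array([-0.0295, -0.3406]), array([-0.0338, -0.425 ]), array([-0.0552, -0.4217]), array([-0.0509, -0.3376])]
top peg [(array([285.2924, 137.5254]), np.int32(236), array([0.254, 0.128])), (array([365.5517, 138.272 ]), np.int32(261), array([ 0.213, -0.08 ])), (array([347.9439, 214.2617]), np.int32(107), array([0.021, 0.009]))]
```

Both views put the green rim at z = 164 mm: yellow end at +74 mm, all corners within 3–4 mm, peg inside. The stack is seated, so I'm handing in.

```bash
python3 -c "
from bench import *
print(close_job())"
```

```text
the job is handed in; nothing more can be done
None
```

I stacked blue on grey and green on top, each turned half round and let go. Both camera views showed the stack seated with the fuse and peg inside, and I handed the job in at about 25 s; the hand-in returned no verdict.

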